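# Draw the sprung source rod to its index and hold it

### The job

Lift the blue end cover off the check-source instrument and set it down gently, upright, in the middle of the green mat. Then take the orange knob, pull the sprung rod out until its black pointer is in line with the red index clip, and finish holding it still there: do not let go. Leave the index clip and everything else on the bench as they are.

Things in the scene. Friction and masses are not known exactly. Their poses are not given: they have to be found in the camera images.
- instrument: fixed instrument. Origin: on the bench under the front face of its grey shield block; +x: the level direction in which the rod draws out. Base plate 12 mm thick, x -125 to 135, y -55 to 55 mm. Block 90 mm wide, x -120 to 0, top at 92 mm; dark counter head 40 mm across on it at x=-62, to 114 mm; brass guide 20 mm across, 10 mm long, on its front. White scale strip along y=41 mm, top at 16 mm
- cover: loose blue cover standing on the base plate over the rod's knob: box 54 (x) x 70 (y) x 85 (z) mm, 3 mm wall, open underneath and on its -x end (facing the block), about 0.14 kg. Origin: footprint centre at its bottom edge. On top a black round knob 24 mm across, 34 mm tall (85 to 119 mm above origin). Raise it 80 mm straight up to clear the orange knob; the pointer beside it has 4 mm to spare
- cover_knob (a point): on the axis of the cover's black knob, 22 mm above the cover's top and 107 mm above its bottom edge: a good height to grip
- mat: green mat, 130x130x3 mm, fixed to the bench; origin at the centre of its underside. It lies left or right of the instrument; the other place has a fixed aluminium preamplifier box, 120x110 mm, 47 mm tall with its knobs
- rod: the sprung steel rod, 10 mm thick, its axis 30 mm above the bench, with its orange knob and its pointer. Origin: on the bench top level under the orange knob's axis; axes parallel to the instrument's
- knob (a point): on the axis of the orange pull knob, an upright pin 18 mm across, 20 to 85 mm above the bench; this point is at 62 mm. At rest 30 mm from the block's front, so grip it with the fingers closing across the rod (along instrument y). It slides along instrument x only, 0 to 100 mm. The spring pulls back with 3.2 N at rest plus 0.8 N per 10 mm drawn, friction 0.5 N; let go, it snaps home
- pointer (a point): tip of the black pointer, a bar 3 mm thick in x sticking out from under the orange knob to the instrument's +y side, 26 mm above the bench; always at the same instrument x as the knob's axis
- index_mark (a point): inner (-y) face of the red index clip, a block 6 (x) x 23 (y) mm on the scale strip, top 26 mm above the bench; point at the middle of its x thickness. It marks the wanted length, 40 to 85 mm from the pointer's rest place along instrument x. Pointer and clip are in line at equal instrument x; they pass 1 mm apart without touching. It slides stiffly; leave it as set
- flask: bystander: clear glass conical flask, 80 mm across and 122 mm tall, loose; origin at its underside or centre
- block: bystander: dark steel block 80x40x35 mm, loose; origin at its underside or centre
- driver: bystander: screwdriver lying on the bench, loose; origin near its middle
- tin: bystander: closed jar with white lid, 56 mm across and 70 mm tall, loose; origin at its underside or centre
- collar: bystander: brass ring 48 mm across, 16 mm high, loose; origin at its underside or centre
- sample: bystander: small can 44 mm across, 60 mm tall, loose; origin at its underside or centre
Things that resemble listed ones, but are neither listed nor needed, are in the scene too. What is meant by the cover is not turquoise, and is the smaller of those in its own colour.

How it is judged:
On the way, in this order (a step that is already met when the one before it is completed fails the run):
1. the cover is lifted clear, the rod still home (height (world z) of cover above 0.09 m and x of pointer in the frame of instrument below 0.036 m), for 0.1 s.
2. the cover stands upright on the green mat, let go (horizontal distance between cover and mat below 0.04 m and height (world z) of cover below 0.008 m and angle between cover's own z axis and vertical below 0.1 rad and linear speed of cover below 0.02 m/s and contact force between each of the arm, the fingers and cover below 0.1 N and x of pointer in the frame of instrument below 0.036 m), for 0.2 s.
3. the gripped rod is at the index (x of pointer in the frame of index_mark between -0.004 and 0.004 m and linear speed of rod below 0.01 m/s and contact force between the fingers and rod above 3 N), for 0.3 s.
At the end, for the whole second after the job is handed in: the pointer is within 4 mm of the red index along the rod, the rod still and held by the fingers (over 3 N); the cover stands upright on the mat, its centre within 40 mm of the mat's centre, untouched (all of step 3 and horizontal distance between cover and mat below 0.04 m and height (world z) of cover below 0.008 m and angle between cover's own z axis and vertical below 0.1 rad and linear speed of cover below 0.02 m/s and contact force between each of the arm, the fingers, rod and cover below 0.1 N); the arm keeps its last pose, push and grip.
It fails at once if the cover was dropped or thrown (linear speed of cover above 0.7 m/s and contact force between the fingers and cover below 0.05 N).
It fails at once if the index clip was shifted more than 4 mm (distance of index_mark from where it was at the start of the episode above 0.004 m).
It fails at once if a bystander was moved more than 20 mm (distance of any of flask, block, driver, tin, collar, sample from where it was at the start of the episode above 0.02 m).
It also fails if it takes over 64 s, if anything falls off the work surface, if the arm or the gripper's body presses on something with over 40 N, if the wrist force passes 120 N, or if a joint passes its speed limit or range.

### The arm

A 7-joint arm with a two-finger parallel gripper is mounted at the origin on the work surface. World frame = base frame: x ahead of the robot, y to its left, z up, the work surface at z = 0. Lengths are in m, angles in rad, forces in N, time in s.
With the tool pointing down it reaches from about 0.4 to 0.875 m from the base axis. Payload 19.3 kg.
Tool frame: the origin (TCP) lies between the finger pads; the fingertips stand 17 mm ahead of it and the grasp point (between the pads) lies 2 mm behind it (bot.tips_ahead is the z of the fingertips in the tool frame, in m); z points along the fingers, y is the direction in which the jaws open and shut (so a half turn about z gives the same grasp; the last joint's range is limited). The gripper opens to 85 mm and grips with 20 to 120 N. Pads are 22 mm wide; open, the fingers measure 114 mm over their backs; the gripper's body (76 mm by 85 mm) begins 54 mm behind the grasp point. The pads swing forward as they close: fully open they stand 13 mm farther back than shut.
Start: joints at [-1.344, 0.521, -0.036, 1.599, 0.021, 1.021, -0.113], TCP at [0.183, 0.598, 0.248] pointing down, gripper open.
Joint ranges: [-2.91, 2.91], [-0.3, 2.13], [-1.5, 1.42], [0.17, 2.43], [-1.26, 4.41], [0.16, 1.93], [-2.52, 2.52]. Speed limits (rad/s): [1.89, 1.89, 2.39, 2.39, 3.01, 3.01, 3.01].

### API

Orientations are given as [roll, pitch, yaw] about the fixed x, y, z axes, in that order (R = Rz(yaw) Ry(pitch) Rx(roll)).
In Python, from workcell import telemetry, cams, job, bot gives the robot as it stands.
- The arm moves only by the tool arm_command, never from a script. Its argument "deltas" is a list of rows, each a list of 7 numbers: the opening, from -1 (shut) to 1 (fully open), so that 0 is half open, then the shift along the tool's x, y, z normalised to -1 to 1, where 1 is 150 mm, then the turn, a rotation vector about the tool's x, y, z normalised to -1 to 1, where 1 is 45 degrees. In form: [[hand, tx, ty, tz, rx, ry, rz], ...]. A call has 1 to 8 rows; each row is the pose to reach, as a shift and turn from the pose commanded when the call began, along the tool's axes at that moment; what a row does not reach only later rows make up. A row lasts 1/8 s, in which the tool goes at most 62.5 mm and 10.7 degrees, less where a joint would pass 70% of its speed; a pose out of reach is approached as far as the arm can. A call with a number of a shift or a turn outside -1 to 1 is refused whole. A call with a gripper value outside its range is refused whole. The fingers move at their own pace and stop on an object; "newtons" is the grip in N (left out, the last holds). Time passes only in rows, so rows that repeat a pose let the fingers close. It gives the time, the measured TCP pose, the force and the opening at its end, in the units of the state.
- telemetry.observe(): the state, without advancing time (a new reading comes with each control period).
- cams.grab_frame(name): name is "scene" or "top" or "wrist"; returns the picture (384x512x3 uint8, blue, green, red); there is no depth.
- cams.get_calibration(name): a dict with "fx", "fy", "cx", "cy" (pixels), "k1" (the pictures are not rectified: a ray, as slopes to the right and down, at radius r is drawn at 1 + k1 r^2 times it, then the intrinsics apply), "R" (3x3) and "t" (3): a world point X has camera coordinates R X + t. Camera axes: x right, y down, z forward; pixel columns grow to the right and rows downward; lengths in m; the calibration is good to about 2 mm. A picture is of the moment at which its call begins: read the wrist's pose just before it. get_calibration takes no time and is no camera call; for the wrist camera it gives the pose at the moment of the call.
- job.job_done(): hands the job in, once; it reports no verdict.
The state is a dict: "clock": time; "qpos": joint angles; "qd": joint speeds; "joint_efforts": joint torques, N m; "position": TCP position; "tool_rot": TCP orientation; "force": force on the tool from outside, world axes, zero at the start; "moment": the same for the moment, N m; "grip_width": finger opening in m.
Only numpy, scipy, OpenCV 4.12 (cv2) and the standard library are available. Lean on these libraries where they do the work, as an engineer would, in place of code of your own. Each camera call takes 0.05 s, during which the arm holds its last target.

## Working session

There is one attempt and no reset: what is moved stays moved. The work goes in short steps, Python scripts to look and compute and a tool call to move; the robot and the scene stay as the last step left them, time stands still between calls to the robot, and variables do not carry over. Pictures are saved under pics/ and viewed, and the job is handed in when it is done.

Besides the shell and the picture viewer there is one more tool, called after "Request:" in YAML: its name, and indented under it one key for each argument. arm_command: Moves the arm, as the interface text tells. Its arguments: {"type":"object","properties":{"deltas":{"type":"array","items":{"type":"array","items":{"type":"number"}}},"newtons":{"type":"number"}},"required":["deltas"]}

```bash
mkdir -p pics; ls
python3 - <<'E'
from workcell import telemetry, cams, job, bot
import cv2
print(telemetry.observe())
for n in ["scene","top","wrist"]:
    c=cams.get_calibration(n); print(n,c)
    cv2.imwrite(f"pics/{n}0.png",cams.grab_frame(n))
E
```

```text
pics
{'clock': 0.0, 'qpos': array([-1.34422057,  0.52199388, -0.03632115,  1.59998026,  0.02119261,
        1.02110425, -0.11282012]), 'qd': array([ 3.78681304e-04, -1.25852275e-03,  6.52327496e-05, -1.42785015e-04,
        6.42183632e-04,  2.03058771e-04,  1.30211708e-03]), 'joint_efforts': array([ 1.39630952e-04, -9.27105761e+01,  1.98016025e+00, -3.69935310e+01,
        1.78931036e-02,  8.16576445e-03, -2.48149021e-06]), 'position': array([0.18271912, 0.59737385, 0.24774827]), 'tool_rot': array([-3.14049421e+00,  7.51319811e-05,  2.84477706e+00]), 'force': array([ 0.96966946, -0.01937694,  0.55499388]), 'moment': array([0.0047948 , 0.07561396, 0.02555918]), 'grip_width': 0.08525167589001721}
scene {'fx': 348.8336945523987, 'fy': 348.8336945523987, 'cx': 254.55245058529084, 'cy': 190.4942366715321, 'k1': 0.0106787557225827, 'R': array([[-0.56096062,  0.82766126,  0.01732103],
       [ 0.54963627,  0.38800769, -0.73983106],
       [-0.6190502 , -0.40549583, -0.67256968]]), 't': array([ 0.26748339, -0.230682  ,  1.30871765])}
top {'fx': 366.5639983803763, 'fy': 366.5639983803763, 'cx': 253.31205015762922, 'cy': 192.16560269251917, 'k1': -0.001840354627055702, 'R': array([[-0.01369369, -0.99984456,  0.01110577],
       [-0.98776821,  0.01180128, -0.15548216],
       [ 0.15532693, -0.01309905, -0.98777627]]), 't': array([0.02337178, 0.51791135, 1.00096332])}
wrist {'fx': 339.52245265772115, 'fy': 339.52245265772115, 'cx': 257.2107781541115, 'cy': 194.37029324581954, 'k1': -0.09533132279732885, 'R': array([[ 0.29096505,  0.95673086, -0.00232293],
       [ 0.91885388, -0.27876765,  0.2792779 ],
       [ 0.26654623, -0.08339454, -0.96020751]]), 't': array([-0.62407395, -0.03664431,  0.37939588])}
```

View pics/scene0.png

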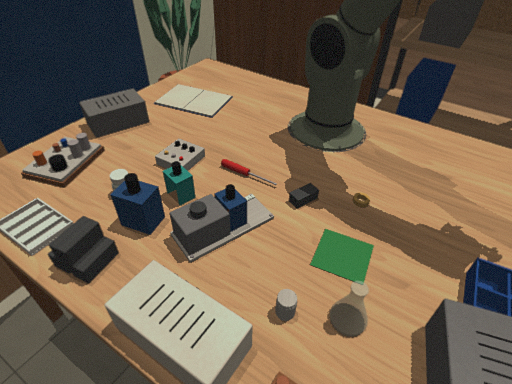

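View pics/top0.png

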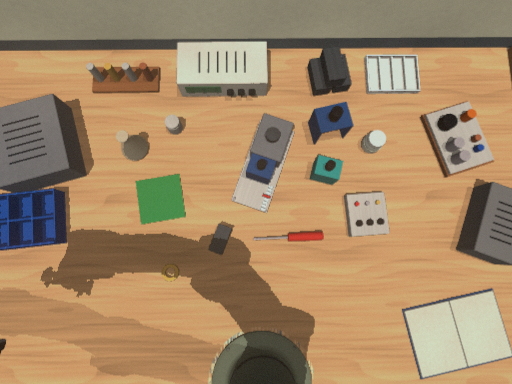

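View pics/wrist0.png

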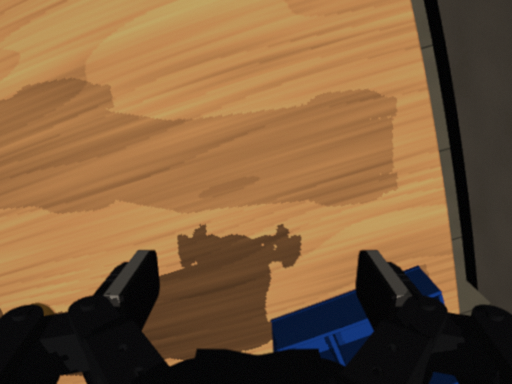

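```bash
cat > h.py <<'E'
import numpy as np, cv2
from workcell import telemetry, cams, job, bot
def ray(c,px):
    d=(np.array(px,float)-[c['cx'],c['cy']])/[c['fx'],c['fy']]
    u=d.copy()
    for _ in range(10): u=d/(1+c['k1']*(u@u))
    R=np.array(c['R']);t=np.array(c['t'])
    o=-R.T@t; v=R.T@np.array([u[0],u[1],1.]); return o,v
def onz(c,px,z):
    o,v=ray(c,px); return o+v*(z-o[2])/v[2]
def proj(c,X):
    p=np.array(c['R'])@np.array(X,float)+c['t']; u=p[:2]/p[2]; u=u*(1+c['k1']*(u@u))
    return u*[c['fx'],c['fy']]+[c['cx'],c['cy']]
def tri(obs):
    A=np.zeros((3,3));b=np.zeros(3)
    for c,px in obs:
        o,v=ray(c,px);v=v/np.linalg.norm(v);P=np.eye(3)-np.outer(v,v);A+=P;b+=P@o
    return np.linalg.solve(A,b)
E
python3 - <<'E'
import cv2
t=cv2.imread('pics/top0.png')[105:235,120:320]
cv2.imwrite('pics/topz.png',cv2.resize(t,None,fx=4,fy=4,interpolation=cv2.INTER_CUBIC))
t=cv2.imread('pics/scene0.png')[155:285,160:400]
cv2.imwrite('pics/scz.png',cv2.resize(t,None,fx=3.3333,fy=3.3333,interpolation=cv2.INTER_CUBIC))
E
```

```text
(no output)
```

View pics/topz.png

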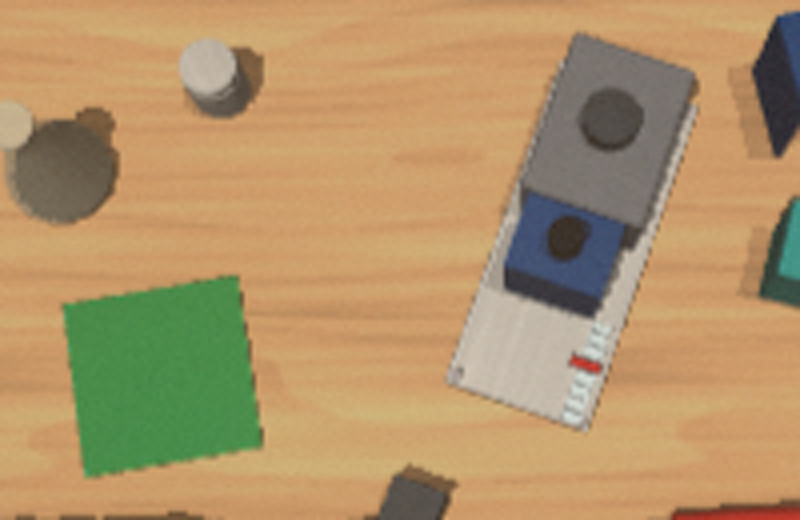

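View pics/scz.png

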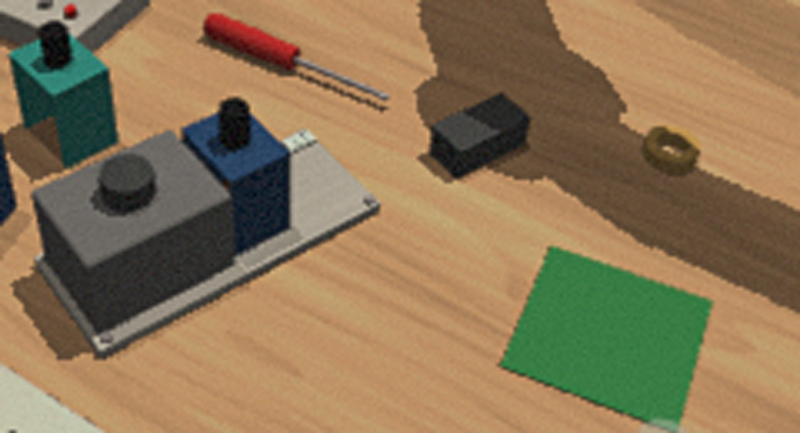

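Run:
```python
from h import *
c=cams.get_calibration('top'); s=cams.get_calibration('scene')
T=lambda p:np.array(p)/4-[0.375,0.375]+[120,105]
S=lambda p:np.array(p)/3.3333-[.35,.35]+[160,155]
A=onz(c,T((450,380)),.012);B=onz(c,T((588,430)),.012)
print('plate',A,B,np.linalg.norm(A-B),np.degrees(np.arctan2(*(B-A)[1::-1])))
P=[onz(c,T(p),.092) for p in [(577,35),(695,73),(640,228),(523,190)]]
print('block',P,[np.linalg.norm(P[i]-P[i-1]) for i in range(4)])
e=(P[2]+P[3]-P[0]-P[1]);print('yaw block',np.arctan2(e[1],e[0]),'front mid',(P[2]+P[3])/2)
M=[onz(c,T(p),.003) for p in [(64,305),(238,277),(262,445),(87,476)]]
print('mat',np.mean(M,0),[np.linalg.norm(M[i]-M[i-1]) for i in range(4)],M)
M=[onz(s,S(p),.003) for p in [(550,247),(710,300),(502,366),(682,423)]]
print('matS',np.mean(M,0))
print('mat tri')
K=onz(c,T((567,232)),.119); K2=onz(s,S((235,105)),.115)
print('knobtop',K,K2, tri([(c,T((567,232))),(s,S((235,101)))]))
C=[onz(c,T(p),.097) for p in [(523,192),(625,225),(602,295),(510,260)]];print('covertop',np.mean(C,0),[np.linalg.norm(C[i]-C[i-1]) for i in range(4)])
I=onz(c,T((586,364)),.026);print('index',I)
yaw=np.arctan2(e[1],e[0]);ex=np.array([np.cos(yaw),np.sin(yaw)]);ey=np.array([-ex[1],ex[0]])
o=((P[2]+P[3])/2)[:2]
for X in (K,K2,I,A,B,np.mean(C,0)): print((X[:2]-o)@ex,(X[:2]-o)@ey)
```

```text
plate [0.50141026 0.07826338 0.012     ] [ 0.46367035 -0.02139649  0.012     ] 0.10656636222288401 -110.74103542881299
block [array([ 0.73252404, -0.01515199,  0.092     ]), array([ 0.70403525, -0.09682904,  0.092     ]), array([ 0.59378388, -0.05574939,  0.092     ]), array([0.62141306, 0.0239508 , 0.092     ])] [np.float64(0.11779081932670186), np.float64(0.08650289327082163), np.float64(0.11765586476630006), np.float64(0.08435337957928724)]
yaw block 2.7940709038841716 front mid [ 0.60759847 -0.0158993   0.092     ]
mat [0.50892521 0.28874907 0.003     ] [np.float64(0.12792967164206245), np.float64(0.129104683853475), np.float64(0.1264064529272072), np.float64(0.12781702104061288)] [array([0.56188639, 0.36274098, 0.003     ]), array([0.58148746, 0.23513291, 0.003     ]), array([0.45661297, 0.21551275, 0.003     ]), array([0.43571402, 0.34160964, 0.003     ])]
matS [0.50872696 0.28836377 0.003     ]
mat tri
knobtop [ 0.58503076 -0.00475073  0.119     ] [ 0.56625526 -0.01681646  0.115     ] [ 0.58111618 -0.00439961  0.1359978 ]
covertop [ 0.5827913 -0.0040513  0.097    ] [np.float64(0.04827323897962206), np.float64(0.07314819857512218), np.float64(0.051133647729691735), np.float64(0.06667282559179988)]
index [ 0.5099136 -0.0201932  0.026    ]
0.025015456807410155 -0.002796243419356419
0.03855933710021161 0.014942535016079382
0.09038286282367654 0.03730562881813418
0.13190910202769812 -0.05236920750239661
0.13345187423540464 0.054185986699172246
0.02735924753998322 -0.002691168499985631
```

```bash
cat >> h.py <<'E'
from scipy.spatial.transform import Rotation as Ro
def Rt(e): return Ro.from_euler('xyz',e)
def delta(pos,yaw,st=None,p0=None,yaw0=None):
    st=st or telemetry.observe()
    p=st['position'] if p0 is None else np.array(p0)
    R=Rt(st['tool_rot']) if yaw0 is None else Rt([np.pi,0,yaw0])
    d=R.inv().apply(np.array(pos)-p)/.15
    r=(R.inv()*Rt([np.pi,0,yaw])).as_rotvec()/(np.pi/4)
    return np.round(d,4),np.round(r,4)
E
python3 - <<'E'
from h import *
st=telemetry.observe();c=cams.get_calibration('wrist')
R=Rt(st['tool_rot']);C=-np.array(c['R']).T@c['t']
print('cam in tool',R.inv().apply(C-st['position']),'view dir',R.inv().apply(np.array(c['R'])[2]), bot.tips_ahead)
print(delta([.582,-.0045,.25],2.79))
t=cams.get_calibration('top')
K=onz(t,np.array([567,232])/4-.375+[120,105],.131);print(K)
E
```

```text
cam in tool [ 7.17557648e-02 -2.00719539e-05 -1.25310249e-01] view dir [-2.79214099e-01 -8.12597138e-04  9.60228528e-01] 0.017
(array([-3.7191, -3.059 , -0.0114]), array([-0.0011,  0.0001,  0.0698]))
[ 0.58214303 -0.00430713  0.131     ]
```

Request:
arm_command:
  deltas:
    - [1,-0.2,-0.16,0,0,0,0.02]
    - [1,-0.45,-0.37,0,0,0,0.04]
    - [1,-0.7,-0.58,0,0,0,0.06]
    - [1,-0.9,-0.74,0,0,0,0.07]
    - [1,-0.93,-0.765,0,0,0,0.07]

```text
clock: 0.78
position: [0.2843, 0.4451, 0.2484]
tool_rot: [-3.141, 0.001, 2.786]
force: [-0.1, 0.2, 0.4]
grip_width: 0.0853
```

Run:
```python
from h import *
print(delta([.582,-.0045,.25],2.79), telemetry.observe()['qpos'])
```

```text
(array([-2.9032, -2.1201, -0.0077]), array([-0.0005,  0.0008, -0.0045])) [-1.11539640e+00  3.67802695e-01  4.40308008e-04  1.85503997e+00
  6.70397453e-04  9.19043073e-01  1.00266429e-01]
```

Request:
arm_command:
  deltas:
    - [1,-0.3,-0.22,0,0,0,0]
    - [1,-0.6,-0.43,0,0,0,0]
    - [1,-0.85,-0.62,0,0,0,0]
    - [1,-0.97,-0.705,0,0,0,0]

```text
clock: 1.27
position: [0.3838, 0.2962, 0.2483]
tool_rot: [-3.141, 0.0, 2.788]
force: [0.1, 1.3, 0.2]
grip_width: 0.0851
```

Request:
arm_command:
  deltas:
    - [1,-0.3,-0.22,0,0,0,0]
    - [1,-0.6,-0.43,0,0,0,0]
    - [1,-0.85,-0.62,0,0,0,0]
    - [1,-0.97,-0.705,0,0,0,0]

```text
clock: 1.78
position: [0.484, 0.1466, 0.2482]
tool_rot: [-3.141, 0.0, 2.788]
force: [-0.2, 1.0, 0.3]
grip_width: 0.0852
```

Request:
arm_command:
  deltas:
    - [1,-0.3,-0.22,0,0,0,0]
    - [1,-0.6,-0.43,0,0,0,0]
    - [1,-0.85,-0.62,0,0,0,0]
    - [1,-0.96,-0.705,0,0,0,0]
    - [1,-0.96,-0.705,0,0,0,0]
    - [1,-0.96,-0.705,0,0,0,0]

```text
clock: 2.52
position: [0.5813, 0.001, 0.2481]
tool_rot: [3.141, -0.001, 2.791]
force: [0.2, 0.5, 0.4]
grip_width: 0.0851
```

Run:
```python
from h import *
print(delta([.582,-.0045,.25],2.79), telemetry.observe())
np.save('wc.npy',cams.get_calibration('wrist'),allow_pickle=True)
cv2.imwrite('pics/w1.png',cams.grab_frame('wrist'))
```

```text
(array([-0.0173, -0.033 , -0.0125]), array([ 0.0006, -0.001 ,  0.0019])) {'clock': 2.525, 'qpos': array([-0.23300303,  0.45815404,  0.18125449,  1.72666161, -0.09793531,
        0.96605653,  1.20644069]), 'qd': array([-6.35240722e-03, -5.87874191e-03,  1.26474063e-03,  2.73309255e-03,
        1.13376811e-03,  4.23493732e-05,  2.45035889e-03]), 'joint_efforts': array([ 1.73007946e+00, -8.26013517e+01,  6.59936070e+00, -3.58387578e+01,
        8.33236333e-02, -8.21469643e-03,  3.20545526e-02]), 'position': array([0.58126424, 0.00103996, 0.24813252]), 'tool_rot': array([ 3.14115199e+00, -7.55801071e-04,  2.79148847e+00]), 'force': array([0.16384577, 0.4776212 , 0.39455077]), 'moment': array([0.02442719, 0.03054207, 0.03292924]), 'grip_width': 0.08506319546462213}
```

View pics/w1.png

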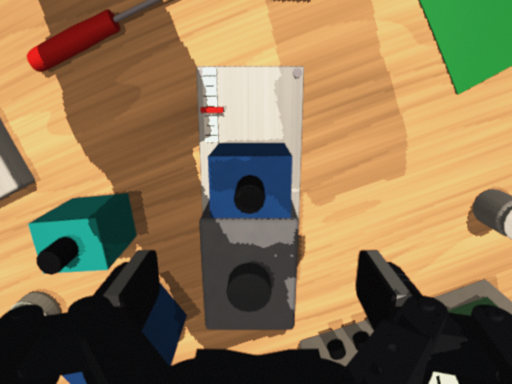

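Run:
```python
from h import *
im=cv2.imread('pics/w1.png')
cv2.imwrite('pics/w1z.png',cv2.resize(im[55:340,185:320],None,fx=4,fy=4,interpolation=cv2.INTER_CUBIC)[:600])
```

```text
(no output)
```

View pics/w1z.png

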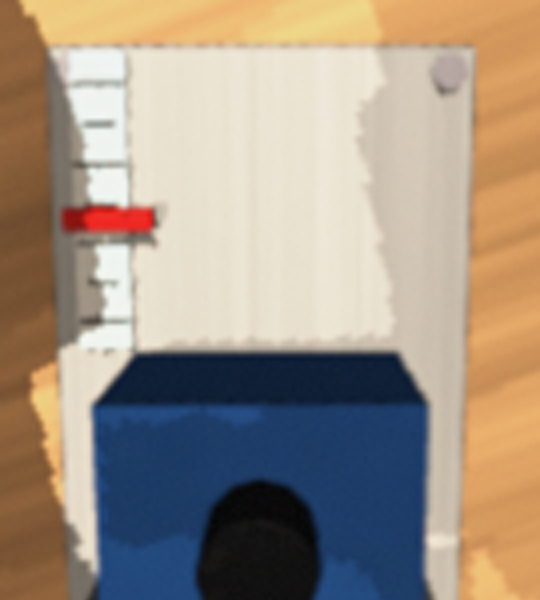

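Run:
```python
from h import *
im=cv2.imread('pics/w1.png')
z=cv2.resize(im[170:225,215:285],None,fx=8,fy=8,interpolation=cv2.INTER_CUBIC)
cv2.imwrite('pics/w1k.png',np.clip(z.astype(float)*5,0,255).astype(np.uint8))
c=np.load('wc.npy',allow_pickle=True).item()
W=lambda p:np.array(p)/4-.375+[185,55]
A=onz(c,W((50,47)),.012);B=onz(c,W((475,47)),.012)
yaw=np.arctan2(*(A-B)[1::-1])-np.pi/2; print('plate',A,B,np.linalg.norm(A-B),yaw+2*np.pi)
C=onz(c,W((95,404)),.097);D=onz(c,W((427,404)),.097);print('cover front',C,D,np.linalg.norm(C-D))
yc=np.arctan2(*(C-D)[1::-1])-np.pi/2;print('yawc',yc+2*np.pi)
ex=np.array([np.cos(yaw),np.sin(yaw)]);ey=np.array([-ex[1],ex[0]])
m=(C+D)[:2]/2-.027*ex;print('cover centre',m)
o=(A+B)[:2]/2-.135*ex;print('inst origin',o, 'cover in inst',(m-o)@ex,(m-o)@ey)
for p in [(110,219),(155,219)]:
  I=onz(c,W(p),.026)[:2]; print('clip',I,(I-o)@ex,(I-o)@ey)
```

```text
plate [ 0.4643836  -0.02175812  0.012     ] [0.50135899 0.07948822 0.012     ] 0.10778682833445116 2.7914393612211326
cover front [ 0.54426001 -0.02858705  0.097     ] [0.56761177 0.03560723 0.097     ] 0.068309664692263
yawc 2.792706426735494
cover centre [ 0.58129753 -0.00575204]
inst origin [ 0.60967951 -0.0174456 ] cover in inst 0.030671144093262905 -0.0012477900748132274
clip [ 0.50988838 -0.02139615] 0.09238061342576041 0.03794335987858603
clip [ 0.51380154 -0.01081122] 0.09233597617851899 0.026658351377056695
```

View pics/w1k.png

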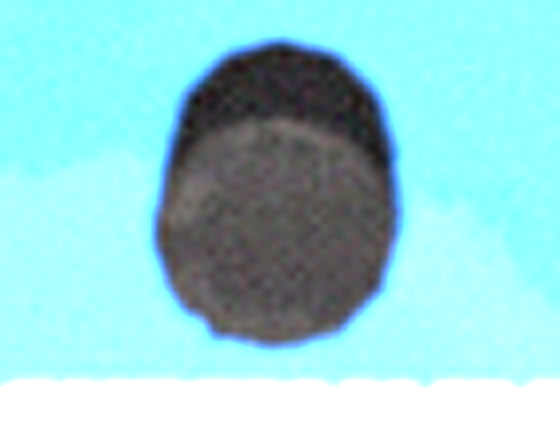

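Run:
```python
from h import *
c=np.load('wc.npy',allow_pickle=True).item()
print(onz(c,(248.9,198.3),.131)); t=cams.get_calibration('top')
print(tri([(c,(248.9,198.3)),(t,np.array([567,232])/4-.375+[120,105])]))
print(delta([.5815,-.0052,.119],2.791))
```

```text
[ 0.58070034 -0.00560756  0.131     ]
[ 0.57940697 -0.00431938  0.13882059]
(array([-0.0161, -0.0391,  0.8618]), array([ 0.0006, -0.0006,  0.0009]))
```

Request:
arm_command:
  deltas:
    - [1,-0.01,-0.03,0.2,0,0,0]
    - [1,-0.01,-0.039,0.4,0,0,0]
    - [1,-0.01,-0.039,0.6,0,0,0]
    - [1,-0.01,-0.039,0.75,0,0,0]
    - [1,-0.01,-0.039,0.83,0,0,0]
    - [1,-0.01,-0.039,0.85,0,0,0]
    - [1,-0.01,-0.039,0.85,0,0,0]
  newtons: 35

```text
clock: 3.45
position: [0.5813, -0.0064, 0.1214]
tool_rot: [3.141, 0.001, 2.79]
force: [0.6, 0.3, 0.4]
grip_width: 0.0853
```

Request:
arm_command:
  deltas:
    - [-0.2,0,0,0,0,0,0]
    - [-0.5,0,0,0,0,0,0]
    - [-0.8,0,0,0,0,0,0]
    - [-1,0,0,0,0,0,0]
    - [-1,0,0,0,0,0,0]
    - [-1,0,0,0,0,0,0]
    - [-1,0,0,0,0,0,0]
  newtons: 35

```text
clock: 4.32
position: [0.5812, -0.0065, 0.121]
tool_rot: [3.141, 0.0, 2.79]
force: [0.2, 0.7, 5.8]
grip_width: 0.0228
```

Run:
```python
from h import *
print(telemetry.observe())
cv2.imwrite('pics/w2.png',cams.grab_frame('wrist'))
```

```text
{'clock': 4.325, 'qpos': array([-0.19351496,  0.62315893,  0.14664168,  1.82809488, -0.13292495,
        0.69947456,  1.24679364]), 'qd': array([ 0.00201367, -0.00171775, -0.00026172, -0.00137195,  0.00142045,
       -0.00120796,  0.00138384]), 'joint_efforts': array([ 6.23495299e-01, -8.88424444e+01,  7.08850801e+00, -2.63544863e+01,
        1.78359230e-01, -4.43949492e-02,  7.03865735e-03]), 'position': array([ 0.58120359, -0.00653437,  0.12095422]), 'tool_rot': array([3.14140780e+00, 2.78179653e-04, 2.78980353e+00]), 'force': array([0.16826593, 0.71488311, 5.78584214]), 'moment': array([0.07118235, 0.03216733, 0.02424017]), 'grip_width': 0.02279402241395854}
```

View pics/w2.png

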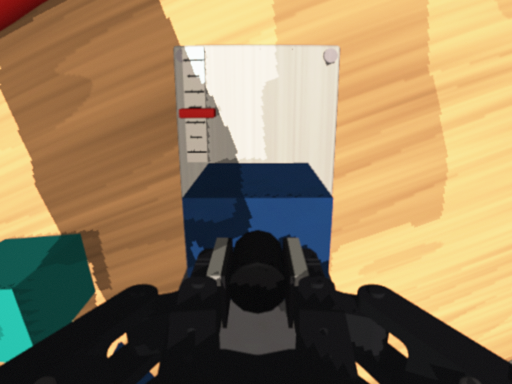

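Request:
arm_command:
  deltas:
    - [-1,0,0,-0.05,0,0,0]
    - [-1,0,0,-0.15,0,0,0]
    - [-1,0,0,-0.3,0,0,0]
    - [-1,0,0,-0.45,0,0,0]
    - [-1,0,0,-0.6,0,0,0]
    - [-1,0,0,-0.75,0,0,0]
    - [-1,0,0,-0.83,0,0,0]
    - [-1,0,0,-0.83,0,0,0]

```text
clock: 5.38
position: [0.5813, -0.0066, 0.2461]
tool_rot: [3.141, 0.001, 2.79]
force: [0.6, -0.4, -1.4]
grip_width: 0.023
```

Run:
```python
from h import *
st=telemetry.observe();print(st)
c=cams.get_calibration('wrist');np.save('wc3.npy',c,allow_pickle=True)
cv2.imwrite('pics/w3.png',cams.grab_frame('wrist'))
cv2.imwrite('pics/s3.png',cams.grab_frame('scene'))
```

```text
{'clock': 5.375, 'qpos': array([-0.2226131 ,  0.45981434,  0.18459214,  1.73038107, -0.09976159,
        0.95922369,  1.21941826]), 'qd': array([ 0.0007775 ,  0.02456281, -0.00531043,  0.0207855 , -0.00117344,
       -0.01759162,  0.00123484]), 'joint_efforts': array([-2.45831441e-02, -8.65433836e+01,  6.28090516e+00, -3.71170735e+01,
        8.13339720e-02,  5.18330857e-01, -5.31825365e-02]), 'position': array([ 0.58127729, -0.00660983,  0.24608175]), 'tool_rot': array([3.14099601e+00, 1.15084453e-03, 2.78973833e+00]), 'force': array([ 0.56431768, -0.396327  , -1.40103699]), 'moment': array([ 0.00146682, -0.0242021 ,  0.00980739]), 'grip_width': 0.0229734183627287}
```

View pics/w3.png

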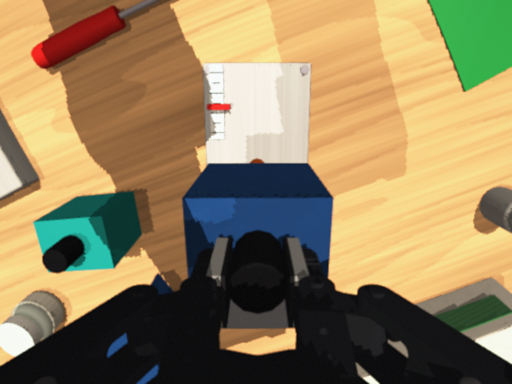

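View pics/s3.png

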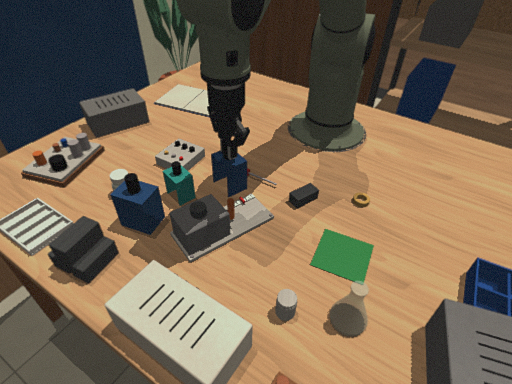

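Run:
```python
from h import *
t=cams.get_calibration('top')
print('flask',onz(t,np.array([62,172])/4-.375+[120,105],.015))
print(delta([.5088,.2886,.2461],2.79))
```

```text
flask [0.65966945 0.36408883 0.015     ]
(array([ 1.1283,  1.682 , -0.0085]), array([-0.0004, -0.0009, -0.0002]))
```

Request:
arm_command:
  deltas:
    - [-1,0.06,0.09,0,0,0,0]
    - [-1,0.17,0.25,0,0,0,0]
    - [-1,0.29,0.43,0,0,0,0]
    - [-1,0.41,0.61,0,0,0,0]
    - [-1,0.53,0.79,0,0,0,0]
    - [-1,0.65,0.97,0,0,0,0]

```text
clock: 6.22
position: [0.5386, 0.1656, 0.2447]
tool_rot: [-3.141, -0.001, 2.791]
force: [-0.3, 0.2, -1.1]
grip_width: 0.0226
```

Request:
arm_command:
  deltas:
    - [-1,0.12,0.18,0,0,0,0]
    - [-1,0.24,0.36,0,0,0,0]
    - [-1,0.35,0.52,0,0,0,0]
    - [-1,0.43,0.64,0,0,0,0]
    - [-1,0.475,0.71,0,0,0,0]
    - [-1,0.475,0.71,0,0,0,0]
    - [-1,0.475,0.71,0,0,0,0]

```text
clock: 7.1
position: [0.5099, 0.2871, 0.2453]
tool_rot: [-3.141, 0.0, 2.789]
force: [0.4, -0.1, -1.7]
grip_width: 0.0228
```

Run:
```python
from h import *
print(telemetry.observe()['force'],delta([.5088,.2886,.112],2.79))
cv2.imwrite('pics/s4.png',cams.grab_frame('scene'))
```

```text
[ 0.37953715 -0.08331455 -1.73838223] (array([0.0103, 0.0076, 0.8885]), array([-0.0006,  0.0003, -0.0018]))
```

View pics/s4.png

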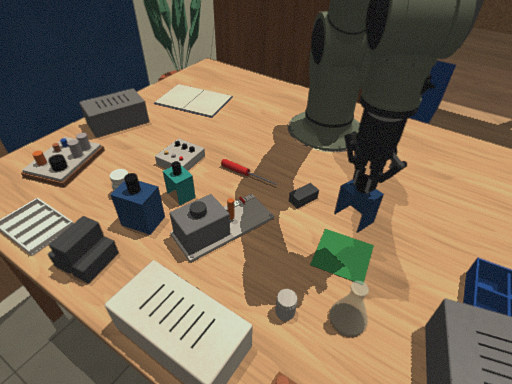

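Request:
arm_command:
  deltas:
    - [-1,0.01,0.007,0.1,0,0,0]
    - [-1,0.01,0.007,0.25,0,0,0]
    - [-1,0.01,0.007,0.42,0,0,0]
    - [-1,0.01,0.007,0.59,0,0,0]
    - [-1,0.01,0.007,0.72,0,0,0]
    - [-1,0.01,0.007,0.8,0,0,0]
    - [-1,0.01,0.007,0.84,0,0,0]
    - [-1,0.01,0.007,0.85,0,0,0]

```text
clock: 8.15
position: [0.5085, 0.2896, 0.1178]
tool_rot: [3.142, 0.0, 2.79]
force: [0.6, -0.9, -0.7]
grip_width: 0.0232
```

Request:
arm_command:
  deltas:
    - [-1,0,0,0.01,0,0,0]
    - [-1,0,0,0.02,0,0,0]
    - [-1,0,0,0.02,0,0,0]

```text
clock: 8.52
position: [0.5085, 0.2897, 0.1149]
tool_rot: [3.141, 0.0, 2.79]
force: [-0.3, -0.3, -1.0]
grip_width: 0.0229
```

Request:
arm_command:
  deltas:
    - [-1,0,0,0.007,0,0,0]
    - [-1,0,0,0.014,0,0,0]
    - [-1,0,0,0.014,0,0,0]

```text
clock: 8.9
position: [0.5084, 0.2896, 0.1126]
tool_rot: [-3.141, -0.0, 2.79]
force: [-0.1, -1.1, -1.2]
grip_width: 0.0226
```

Request:
arm_command:
  deltas:
    - [-1,0,0,0.005,0,0,0]
    - [-1,0,0,0.008,0,0,0]
    - [-1,0,0,0.008,0,0,0]

```text
clock: 9.28
position: [0.5087, 0.2899, 0.1119]
tool_rot: [3.141, 0.0, 2.79]
force: [-0.6, 1.0, 4.7]
grip_width: 0.0225
```

Request:
arm_command:
  deltas:
    - [-0.4,0,0,0,0,0,0]
    - [0,0,0,0,0,0,0]
    - [0.6,0,0,0,0,0,0]
    - [1,0,0,0,0,0,0]
    - [1,0,0,0,0,0,0]
    - [1,0,0,0,0,0,0]

```text
clock: 10.02
position: [0.5084, 0.2896, 0.1115]
tool_rot: [-3.142, -0.0, 2.79]
force: [-0.1, 0.4, 0.6]
grip_width: 0.0852
```

Request:
arm_command:
  deltas:
    - [1,0,0,-0.1,0,0,0]
    - [1,0,0,-0.3,0,0,0]
    - [1,0,0,-0.55,0,0,0]
    - [1,0,0,-0.8,0,0,0]
    - [1,0,0,-0.9,0,0,0]
    - [1,0,0,-0.9,0,0,0]

```text
clock: 10.78
position: [0.5087, 0.2898, 0.2476]
tool_rot: [3.14, 0.001, 2.79]
force: [-0.6, 0.1, 0.0]
grip_width: 0.0853
```

Run:
```python
from h import *
st=telemetry.observe();print(st['force'],st['position'])
c=cams.get_calibration('wrist');np.save('wc5.npy',c,allow_pickle=True)
cv2.imwrite('pics/w5.png',cams.grab_frame('wrist'))
cv2.imwrite('pics/s5.png',cams.grab_frame('scene'))
cv2.imwrite('pics/t5.png',cams.grab_frame('top'))
```

```text
[-0.57452947  0.06442842  0.00484529] [0.50866797 0.28978266 0.2475595 ]
```

View pics/w5.png

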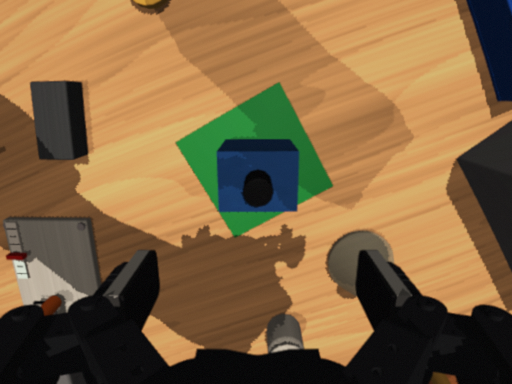

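View pics/s5.png

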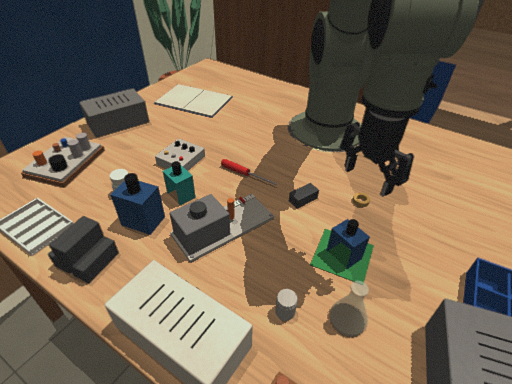

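View pics/t5.png

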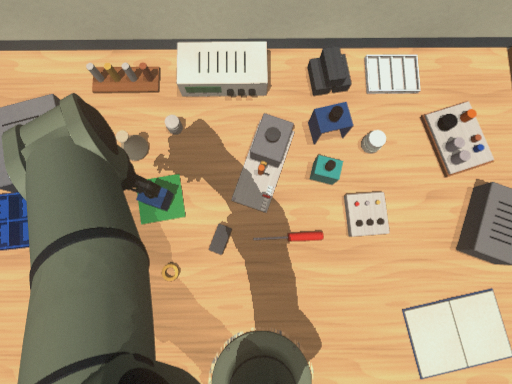

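Run:
```python
from h import *
print(delta([.5815,-.0065,.247],2.791))
```

```text
(array([-1.1396, -1.683 , -0.0092]), array([-0.0017, -0.0012, -0.0014]))
```

Request:
arm_command:
  deltas:
    - [1,-0.06,-0.09,0,0,0,0]
    - [1,-0.19,-0.29,0,0,0,0]
    - [1,-0.34,-0.51,0,0,0,0]
    - [1,-0.49,-0.73,0,0,0,0]
    - [1,-0.64,-0.95,0,0,0,0]

```text
clock: 11.55
position: [0.5495, 0.1201, 0.246]
tool_rot: [-3.141, -0.001, 2.789]
force: [0.1, -0.9, 0.7]
grip_width: 0.0853
```

Request:
arm_command:
  deltas:
    - [1,-0.14,-0.21,0,0,0,0]
    - [1,-0.28,-0.42,0,0,0,0]
    - [1,-0.39,-0.58,0,0,0,0]
    - [1,-0.47,-0.69,0,0,0,0]
    - [1,-0.5,-0.733,0,0,0,0]
    - [1,-0.5,-0.733,0,0,0,0]
    - [1,-0.5,-0.733,0,0,0,0]

```text
clock: 12.42
position: [0.5818, -0.0052, 0.2464]
tool_rot: [3.141, -0.0, 2.791]
force: [-0.0, -0.1, -0.6]
grip_width: 0.0854
```

Run:
```python
from h import *
st=telemetry.observe();print(st['force'],st['position'],st['tool_rot'])
c=cams.get_calibration('wrist');np.save('wc6.npy',c,allow_pickle=True)
im=cams.grab_frame('wrist');cv2.imwrite('pics/w6.png',im)
cv2.imwrite('pics/w6z.png',cv2.resize(im[55:205,180:330],None,fx=4,fy=4,interpolation=cv2.INTER_CUBIC))
```

```text
[-0.04652544 -0.08117837 -0.62257812] [ 0.58181237 -0.00522102  0.24642119] [ 3.14132637e+00 -3.61346687e-04  2.79106964e+00]
```

View pics/w6z.png

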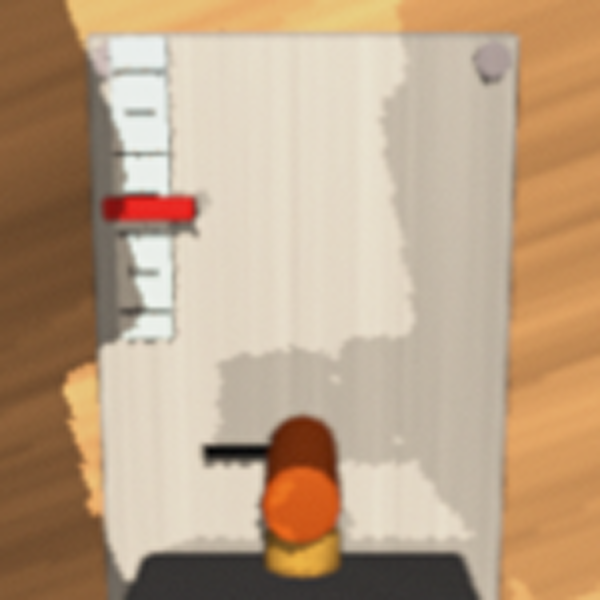

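Run:
```python
from h import *
c=np.load('wc6.npy',allow_pickle=True).item()
W=lambda p:np.array(p)/4-.375+[180,55]
A=onz(c,W((86,35)),.012);B=onz(c,W((519,37)),.012)
print(np.linalg.norm(A-B),np.arctan2(*(A-B)[1::-1])-np.pi/2+2*np.pi)
yaw=2.791
ex=np.array([np.cos(yaw),np.sin(yaw)]);ey=np.array([-ex[1],ex[0]])
o=(A+B)[:2]/2-.135*ex;print('o',o)
K=onz(c,W((301,503)),.085)[:2];P=onz(c,W((215,455)),.0265)[:2]
for n,X in dict(knob=K,ptr=P,clip=onz(c,W((150,209)),.026)[:2],clipin=onz(c,W((196,210)),.026)[:2]).items(): print(n,X,(X-o)@ex,(X-o)@ey)
print(delta([*K,.062],yaw))
```

```text
0.10910588548233902 2.7877103498621225
o [ 0.60965983 -0.01805405]
knob [ 0.5800078  -0.00698549] 0.03164982163601939 -0.00021112639857257686
ptr [ 0.57373216 -0.02891137] 0.03001317188962501 0.022536381219287915
clip [ 0.50998412 -0.02181452] 0.09232081937980745 0.037765788672805056
clipin [ 0.51417858 -0.01116294] 0.09203985226203899 0.026321541622709138
(array([ 0.0073, -0.0155,  1.2298]), array([ 0.0003, -0.0003,  0.0002]))
```

Request:
arm_command:
  deltas:
    - [1,0.003,-0.015,0.2,0,0,0]
    - [1,0.003,-0.015,0.4,0,0,0]
    - [1,0.003,-0.015,0.6,0,0,0]
    - [1,0.003,-0.015,0.8,0,0,0]
    - [1,0.003,-0.015,0.9,0,0,0]
    - [1,0.003,-0.015,0.95,0,0,0]
    - [1,0.003,-0.015,0.95,0,0,0]

```text
clock: 13.35
position: [0.581, -0.0081, 0.1043]
tool_rot: [3.142, 0.0, 2.79]
force: [-0.3, 0.3, -0.2]
grip_width: 0.0848
```

Run:
```python
from h import *
st=telemetry.observe();print(st['force'],st['position'],delta([.581,-.0072,.060],2.79))
cv2.imwrite('pics/w7.png',cams.grab_frame('wrist'))
```

```text
[-0.25133775  0.32010331 -0.15086019] [ 0.58095294 -0.00812023  0.10426869] (array([0.0019, 0.0058, 0.2951]), array([ 0.0001,  0.0003, -0.0001]))
```

View pics/w7.png

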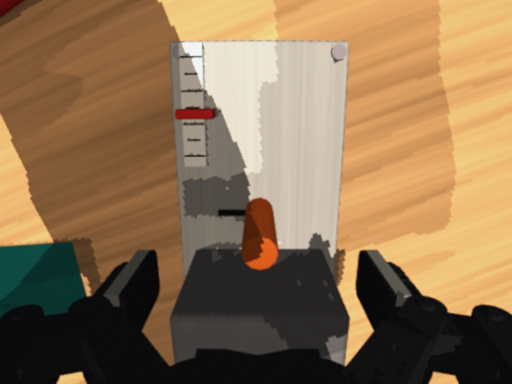

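Request:
arm_command:
  deltas:
    - [1,0.002,0.006,0.08,0,0,0]
    - [1,0.002,0.006,0.18,0,0,0]
    - [1,0.002,0.006,0.26,0,0,0]
    - [1,0.002,0.006,0.295,0,0,0]
    - [1,0.002,0.006,0.295,0,0,0]
  newtons: 60

```text
clock: 14.02
position: [0.5806, -0.0074, 0.0593]
tool_rot: [-3.141, -0.001, 2.79]
force: [-0.8, 0.2, 0.2]
grip_width: 0.0854
```

Request:
arm_command:
  deltas:
    - [-0.2,0,0,0,0,0,0]
    - [-0.5,0,0,0,0,0,0]
    - [-0.8,0,0,0,0,0,0]
    - [-1,0,0,0,0,0,0]
    - [-1,0,0,0,0,0,0]
    - [-1,0,0,0,0,0,0]
    - [-1,0,0,0,0,0,0]
  newtons: 60

```text
clock: 14.9
position: [0.581, -0.007, 0.0601]
tool_rot: [3.141, 0.0, 2.79]
force: [-1.1, 2.2, 5.7]
grip_width: 0.0166
```

Run:
```python
from h import *
st=telemetry.observe();print(st['force'],st['position'],st['tool_rot'])
cv2.imwrite('pics/w8.png',cams.grab_frame('wrist'))
```

```text
[-1.13260028  2.22275284  5.73940244] [ 0.58099776 -0.00702643  0.06007567] [3.14111316e+00 3.34469809e-04 2.78997461e+00]
```

View pics/w8.png

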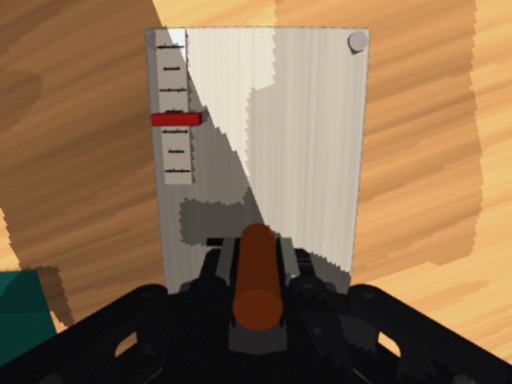

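Request:
arm_command:
  deltas:
    - [-1,0.03,0,0,0,0,0]
    - [-1,0.08,0,0,0,0,0]
    - [-1,0.14,0,0,0,0,0]
    - [-1,0.2,0,0,0,0,0]
    - [-1,0.26,0,0,0,0,0]
    - [-1,0.32,0,0,0,0,0]
    - [-1,0.37,0,0,0,0,0]
    - [-1,0.37,0,0,0,0,0]

```text
clock: 15.95
position: [0.5293, 0.0119, 0.0601]
tool_rot: [3.141, 0.002, 2.79]
force: [7.5, -0.5, -1.5]
grip_width: 0.0167
```

```bash
cat > meas.py <<'E'
from h import *
import sys
n=sys.argv[1]
st=telemetry.observe();print(st['force'],st['position'],st['tool_rot'],st['grip_width'])
c=cams.get_calibration('wrist');np.save(f'wc{n}.npy',c,allow_pickle=True)
im=cams.grab_frame('wrist');cv2.imwrite(f'pics/w{n}.png',im)
cv2.imwrite(f'pics/w{n}z.png',cv2.resize(im[150:300,130:330],None,fx=4,fy=4,interpolation=cv2.INTER_CUBIC))
E
python3 meas.py 9
```

```text
[ 7.49165842 -0.53664817 -1.49977289] [0.5293377  0.01189719 0.06010864] [3.14088690e+00 2.15987635e-03 2.78981058e+00] 0.016684480673829067
```

View pics/w9.png

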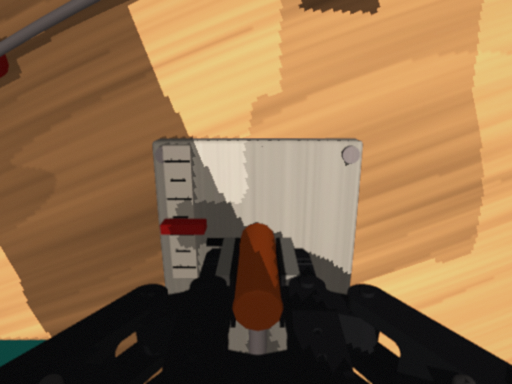

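View pics/w9z.png

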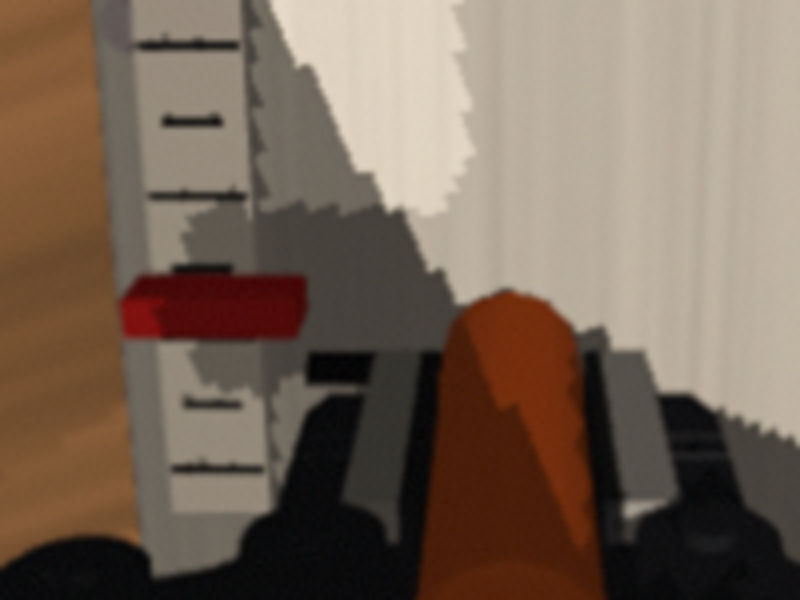

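Request:
arm_command:
  deltas:
    - [-1,0.015,0,0,0,0,0]
    - [-1,0.03,0,0,0,0,0]
    - [-1,0.048,0,0,0,0,0]
    - [-1,0.048,0,0,0,0,0]
    - [-1,0.048,0,0,0,0,0]
    - [-1,0.048,0,0,0,0,0]

```text
clock: 16.75
position: [0.5231, 0.0142, 0.0601]
tool_rot: [3.141, 0.003, 2.79]
force: [8.8, -0.3, -0.2]
grip_width: 0.0166
```

```bash
python3 meas.py 10
```

```text
[ 8.83675904 -0.3026579  -0.23377344] [0.52307642 0.01419214 0.06009143] [3.14077985e+00 2.62069307e-03 2.78965722e+00] 0.01664124203882788
```

View pics/w10z.png

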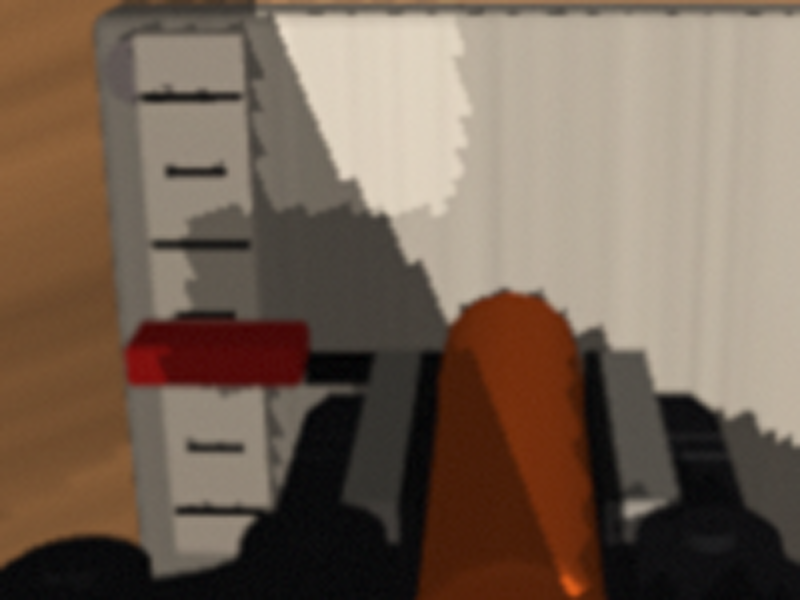

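Run:
```python
from h import *
c=np.load('wc10.npy',allow_pickle=True).item()
W=lambda p:np.array(p)/4-.375+[130,150]
ex=np.array([np.cos(2.79),np.sin(2.79)])
k=(onz(c,W((220,363.5)),.026)[:2])@ex
print('clip thickness',(onz(c,W((220,343)),.026)-onz(c,W((220,384)),.026))[:2]@ex)
for z in (.026,.0275,.029): print(z,onz(c,W((340,384)),z)[:2]@ex+.0015-k, 'front vis to bottom', (onz(c,W((340,352)),z)-onz(c,W((340,384)),z))[:2]@ex)
```

```text
clip thickness 0.005724184398445851
0.026 -0.0012698415825584952 front vis to bottom 0.00446304691848522
0.0275 -0.0005706539910494968 front vis to bottom 0.00442099576328418
0.029 0.00012853360045972373 front vis to bottom 0.004378944608083041
```

Request:
arm_command:
  deltas:
    - [-1,0.003,0,0,0,0,0]
    - [-1,0.006,0,0,0,0,0]
    - [-1,0.006,0,0,0,0,0]
    - [-1,0.006,0,0,0,0,0]
    - [-1,0.006,0,0,0,0,0]
    - [-1,0.006,0,0,0,0,0]
    - [-1,0.006,0,0,0,0,0]
    - [-1,0.006,0,0,0,0,0]

```text
clock: 17.8
position: [0.5223, 0.0144, 0.0601]
tool_rot: [3.141, 0.003, 2.79]
force: [9.5, -1.5, -1.6]
grip_width: 0.0167
```

```bash
python3 meas.py 11
python3 - <<'E'
from h import *
cv2.imwrite('pics/s11.png',cams.grab_frame('scene'))
print(telemetry.observe()['position'])
E
```

```text
[ 9.48998864 -1.54712675 -1.5765067 ] [0.52229936 0.01440956 0.06010084] [3.14078633e+00 2.79618153e-03 2.78951482e+00] 0.016662552690488594
[0.52231814 0.0144574  0.06011935]
```

View pics/w11z.png

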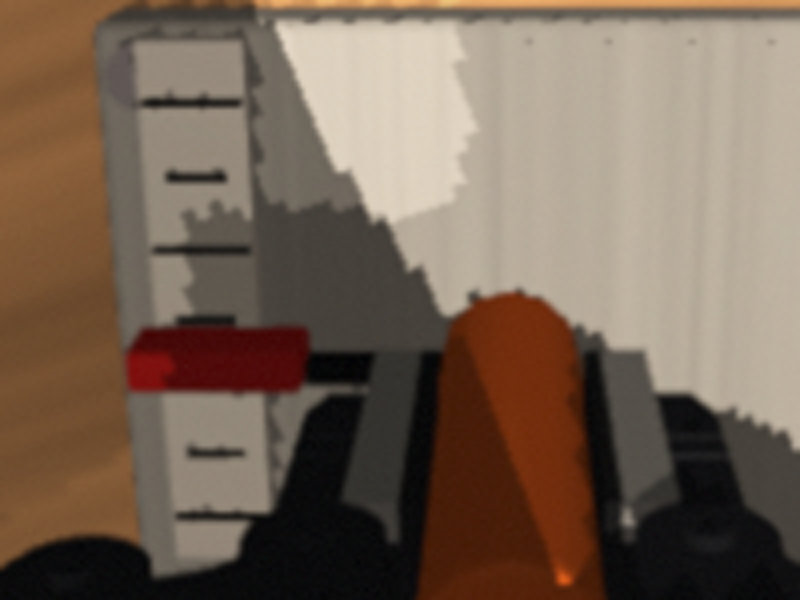

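View pics/s11.png

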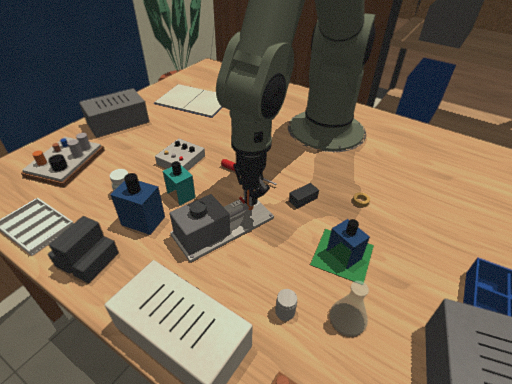

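The pointer (rows 352–384) is in line with the clip (rows 349–390), the rod is held still, and the cover is upright on the mat. I'm handing the job in.

```bash
python3 -c "
from workcell import job
print(job.job_done())"
```

```text
the job is handed in; nothing more can be done
None
```

I lifted the blue cover straight up and set it down upright on the green mat. Then I gripped the orange knob and drew the rod out about 62.5 mm, and I handed the job in at about 18 s while still holding it.

**Pointer alignment:** the last wrist picture shows the pointer in line with the red clip. Before the final 0.8 mm step, the picture put the pointer 0 to 1.3 mm short, depending on the assumed height of the bar. I estimate it is now within about 1 mm of the clip.

**Grip and rod:** the fingers were closed on the knob with a 60 N grip setting, and the spring's pull on the tool read about 9.5 N. The tool had stopped moving.

**Cover:** the pictures show it standing upright and apparently centred on the mat, with the arm clear of it. It was released about 1 mm from the mat centre I had measured.

**Clip and bystanders:** I saw no shift in the pictures, but I did not measure their positions again at the end. Parts of the screwdriver were hidden behind the arm in the last scene picture.

**One disagreement:** triangulating the cover knob's top from two views gave a height of about 136–139 mm, against the 131 mm expected. I used the known height instead, and the grasp went as expected.

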